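# Release the ratchet-held sole press

### The job

The glue has set, so release the sole press: throw the red ball lever over to its other side, where its weight pulls the pawl upwards, then take the crank by its black grip and wind it on just far enough to unload the pawl so that it tips out of the ratchet, without squeezing the shoe last any harder than that needs. Keep hold of the crank and let it turn back slowly until the ram is fully up. Do not force the crank back against the engaged pawl or let the wheel fly round, and leave the last on its bed and the other things where they are.

Things in the scene. Friction and masses are not known exactly. Their poses are not given: they have to be found in the camera images.
- press: Green bench press, fixed. Base 290 x 130 x 30 mm, head 60 mm wide, its top 275 mm high. Origin: table level, mid base. z up, x from the open front (robot side) to the rear column, y along the shaft; ratchet, pawl, ball lever and crank are on the -y side. Below, 'press x' etc. are these axes; 'seen from the crank side' is looking along +y, x to the right, z up.
- shaft_axis (a point): Point on the shaft's axis (along press y, 205 mm above the table) level with the middle of the crank's grip: the grip's centre circles this point at 80 mm radius in the press x-z plane. Crank arm and hub lie 45 to 55 mm from that plane, towards the press.
- wheel_turn (a joint): Shaft and ratchet (rad): 0 at the start, ram down. Positive = forward = anticlockwise seen from the crank side (wheel top towards press -x; ram goes down 14 mm per rad). Negative = back; -1.80 = stop, ram fully up. A return spring always drives it back (2 to 5 N at the grip), the pressed foot adds about 4 N at 0; only the pawl holds it.
- crank_grip (a point): Centre of the crank's black grip, a freely spinning sleeve 24 mm thick, 78 mm long, level along press y, up in front of the shaft. The crank's dog coupling has 0.36 rad of lost motion (loose, 1 to 2 N at the grip) and starts anywhere in it. Wound on past that, 5 to 8 N takes the load and frees the pawl within 0.05 rad; beyond, each 0.01 rad adds 0.5 N, and over 11 N squeezes the last too hard.
- pawl_lift (a joint): Brass holding pawl (rad): 0 engaged in the teeth, positive = nose lifted, 0.30 = fully out; clear of the teeth above 0.12. While the wheel's load rests on it, it is jammed in by friction; once unloaded it tips out by itself within about 0.2 s if the ball lever has been thrown over, else it stays in.
- pawl_pivot (a point): Pivot pin of pawl and ball lever (axis along press y), in the ball's plane, 255 mm above the table, 62 mm towards press +x from the shaft.
- lever (a joint): Ball lever relative to the pawl (rad): 0 = leaning 35 deg towards press -x (holds the pawl in), 1.22 = leaning 35 deg or more towards press +x (pulls the pawl out). It tips over by its own weight once past upright; under 1 N at the ball moves it.
- ball (a point): Centre of the red ball, 26 mm diameter, on the end of the lever, 60 mm from the pivot; at the start about 304 mm above the table. Free space on both sides of it along press x.
- ratchet: Steel ratchet wheel, 90 mm across, 16 teeth, 12 mm thick; origin on the shaft axis in the middle of the press.
- pawl: Brass pawl, 72 mm long, 12 mm thick, above the ratchet wheel; its nose bears on a tooth with about 12 N at the start. Origin on its pivot axis in the middle of the press.
- foot: Round rubber-faced pressing foot under the ram, 32 mm across; origin at the centre of its underside. It yields 1 mm per 20 N; at the start it presses the last with about 24 N.
- shoe_last: White plaster shoe last with a cork sole, 100 x 42 x 70 mm, loose on the press bed under the foot; origin at the centre of its underside, z up, its toe towards its own -x.
- bed (a point): Centre of the last's place on the black rubber bed of the press, at the bed's top, 55 mm above the table.
- spare_last: A spare bare off-white shoe last, 100 x 40 x 70 mm, to the left of the press; origin at its underside.
- tape_a: A roll of masking tape lying flat, 104 mm across, 20 mm high, left of the press; origin at its underside.
- tape_b: A roll of masking tape lying flat, 112 mm across, 24 mm high, on the right of the table; origin at its underside.
- scissors: Red-handled scissors lying flat on the right of the table, 175 mm long, 10 mm high; origin at its underside.
- glue: A white glue bottle standing on the right, 52 mm across, 130 mm high; origin at its underside.
- hammer: A hammer lying on the left, 250 mm long; origin at its underside.
- pot: An amber jar with black lid standing on the left, 66 mm across, 75 mm high; origin at its underside.
- thread: A standing blue thread spool, 48 mm across, 55 mm high, far left; origin at its underside.
Not all that is in view belongs to the job. Leave any pink or purple look-alike of the shoe_last alone.

How it is judged:
By the outcome, as a careful person would: the job done as asked, in the order asked, and still so for the second after the job is handed in, with the robot touching nothing.
It also fails if it takes over 51 s, if anything falls off the work surface, if the arm or the gripper's body presses on something with over 40 N, if the wrist force passes 120 N, or if a joint passes its speed limit or range.

### The arm

A 6-joint arm with a two-finger parallel gripper is mounted at the origin on the work surface. World frame = base frame: x ahead of the robot, y to its left, z up, the work surface at z = 0. Lengths are in m, angles in rad, forces in N, time in s.
With the tool pointing down it reaches from about 0.425 to 0.95 m from the base axis. Payload 3.5 kg.
Tool frame: the origin (TCP) lies between the finger pads; the fingertips stand 14 mm ahead of it and the grasp point (between the pads) lies 5 mm behind it; z points along the fingers, y is the line along which they close (so a half turn about z gives the same grasp; the last joint's range is limited). The gripper opens to 85 mm and grips with 20 to 120 N. Pads are 22 mm wide; open, the fingers measure 114 mm over their backs; the gripper's body (76 mm by 85 mm) begins 54 mm behind the grasp point. The pads swing forward as they close: fully open they stand 13 mm farther back than shut.
Start: joints at [-1.45, 0.286, 1.577, -0, 1.279, -0.15], TCP at [0.181, -0.65, 0.212] pointing down, gripper open.
Joint ranges: [-2.77, 2.77], [-0.9, 2.22], [0.21, 2.48], [-1.53, 4.67], [0.24, 2.81], [-2.84, 2.84]. Speed limits (rad/s): [2.79, 2.79, 3.14, 3.14, 3.14, 3.14].

### API

Orientations are given as a rotation vector (axis times angle).
In Python, from bench import robot gives the robot as it stands.
- The arm moves only by the tool drive_tool, never from a script. Its argument "plan" is a list of rows, each a list of 5 numbers: the shift along the tool's x, y, z in mm, then the turn about the tool's z in rad, then the gripper's target within -1 to 1 (fully open at 1, half-way at 0, shut at -1). In form: [[tx, ty, tz, spin, jaw], ...]. A call has 1 to 12 rows; each row is the pose to reach, as a shift and turn from the pose commanded when the call began, along the tool's axes at that moment; what a row does not reach only later rows make up. A row lasts 1/8 s, in which the tool goes at most 62.5 mm and 10.7 degrees, less where a joint would pass 70% of its speed; a pose out of reach is approached as far as the arm can. A call with a gripper value outside its range is refused whole. The fingers move at their own pace and stop on an object; "squeeze" is the grip in N (left out, the last holds). Time passes only in rows, so rows that repeat a pose let the fingers close. It gives the time, the measured TCP pose, the force, the opening and the grip force at its end, in the units of the state.
- robot.read_state(): the state, without advancing time (a new reading comes with each control period).
- robot.grab_frame(name): name is "scene" or "top" or "wrist"; returns the picture (480x640x3 uint8, blue, green, red); there is no depth.
- robot.get_calibration(name): a dict with "mtx" (3x3 intrinsics, pixels), "k1" (the pictures are not rectified: a ray, as slopes to the right and down, at radius r is drawn at 1 + k1 r^2 times it, then the intrinsics apply), "T" (4x4, takes a point from camera to world coordinates). Camera axes: x right, y down, z forward; pixel columns grow to the right and rows downward; lengths in m; the calibration is good to about 2 mm. A picture is of the moment at which its call begins: read the wrist's pose just before it. get_calibration takes no time and is no camera call; for the wrist camera it gives the pose at the moment of the call.
- robot.close_job(): hands the job in; it is judged then, once.
The state is a dict: "t": time; "joint_pos": joint angles; "qd": joint speeds; "joint_efforts": joint torques, N m; "eef_pos": TCP position; "tool_rot": TCP orientation; "force": force on the tool from outside, world axes, zero at the start; "torque": the same for the moment, N m; "opening": finger opening in m; "gripper_force": force on a finger pad.
Only numpy, scipy, OpenCV 4.12 (cv2) and the standard library are available. Lean on these libraries where they do the work, as an engineer would, in place of code of your own. Each camera call takes 0.05 s, during which the arm holds its last target. There are 200 camera calls.

## Working session

There is one attempt and no reset: what is moved stays moved. The work goes in short steps, Python scripts to look and compute and a tool call to move; the robot and the scene stay as the last step left them, time stands still between calls to the robot, and variables do not carry over. Pictures are saved under pics/ and viewed, at most 10 in all, crops included, and the job is handed in when it is done.

Besides the shell and the picture viewer there is one more tool, called after "Request:" in YAML: its name, and indented under it one key for each argument. drive_tool: Moves the arm, as the interface text tells. Its arguments: {"type":"object","properties":{"plan":{"type":"array","items":{"type":"array","items":{"type":"number"}}},"squeeze":{"type":"number"}},"required":["plan"]}

```bash
ls; mkdir -p pics; python3 - <<'E'
from bench import robot
import cv2,numpy as np
s=robot.read_state();print({k:np.round(v,3).tolist() for k,v in s.items()})
for n in("scene","top"):
    cv2.imwrite(f"pics/{n}0.png",robot.grab_frame(n));c=robot.get_calibration(n);print(n,c)
E
```

```text
pics
{'t': 0.0, 'joint_pos': [-1.45, 0.287, 1.578, 0.0, 1.279, -0.15], 'qd': [0.002, -0.0, -0.001, 0.002, -0.0, -0.001], 'joint_efforts': [0.001, -40.598, -29.262, 0.0, 0.006, 0.0], 'eef_pos': [0.18, -0.65, 0.21], 'tool_rot': [-3.111, -0.424, -0.0], 'force': [-0.311, 0.03, -0.257], 'torque': [-0.047, 0.012, -0.026], 'gripper_force': 0.0, 'opening': 0.085}
scene {'mtx': array([[481.74109036,   0.        , 317.42734331],
       [  0.        , 481.74109036, 241.83444523],
       [  0.        ,   0.        ,   1.        ]]), 'k1': -0.004529402520568123, 'T': array([[ 0.62491931,  0.58334676, -0.51882792,  1.10307223],
       [ 0.78055467, -0.45452788,  0.42911399, -0.45968742],
       [ 0.01450051, -0.67313517, -0.73937729,  1.02428799],
       [ 0.        ,  0.        ,  0.        ,  1.        ]])}
top {'mtx': array([[553.04894699,   0.        , 317.13130577],
       [  0.        , 553.04894699, 230.57991756],
       [  0.        ,   0.        ,   1.        ]]), 'k1': -0.14386140046677973, 'T': array([[-0.01405763, -0.98103869,  0.19330149,  0.24317898],
       [-0.99988326,  0.01494983,  0.00315761,  0.02134024],
       [-0.00598756, -0.19323453, -0.98113433,  1.70743962],
       [ 0.        ,  0.        ,  0.        ,  1.        ]])}
```

View pics/scene0.png

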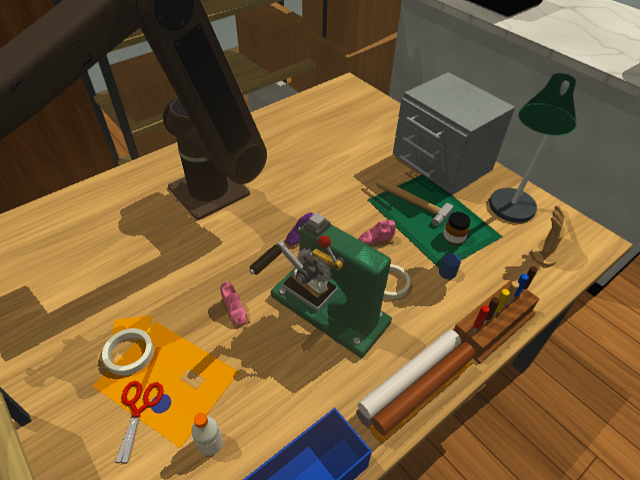

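View pics/top0.png

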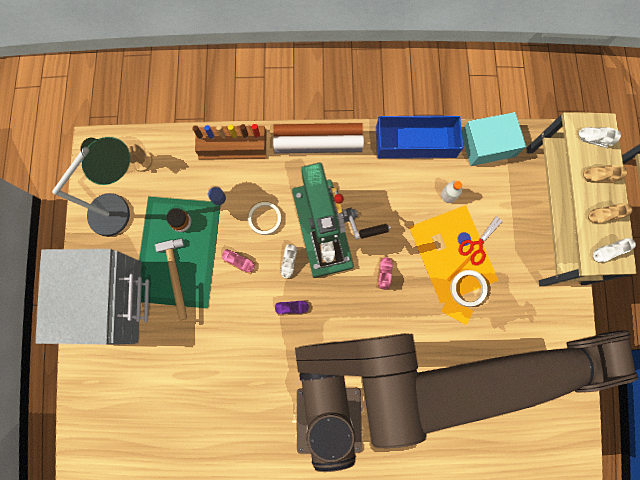

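```bash
cat > h.py <<'E'
import numpy as np,cv2
from bench import robot
def ray(c,uv):
    m,k=c["mtx"],c["k1"]
    d=np.array([(uv[0]-m[0,2])/m[0,0],(uv[1]-m[1,2])/m[1,1]]);s=d.copy()
    for _ in range(20): s=d/(1+k*(s@s))
    v=c["T"][:3,:3]@np.array([*s,1]);return c["T"][:3,3],v/np.linalg.norm(v)
def proj(c,p):
    q=c["T"][:3,:3].T@(np.array(p)-c["T"][:3,3]);s=q[:2]/q[2];s=s*(1+c["k1"]*(s@s))
    return s*c["mtx"][[0,1],[0,1]]+c["mtx"][:2,2]
def onz(c,uv,z):
    o,v=ray(c,uv);return o+v*(z-o[2])/v[2]
def tri(*cu):
    A=0;b=0
    for c,u in cu:
        o,v=ray(c,u);P=np.eye(3)-np.outer(v,v);A=A+P;b=b+P@o
    p=np.linalg.solve(A,b);return p,[np.round(proj(c,p)-u,1) for c,u in cu]
E
python3 - <<'E'
import cv2,numpy as np
from h import *
S=cv2.imread("pics/scene0.png");T=cv2.imread("pics/top0.png")
a=cv2.resize(S[200:360,240:400],(0,0),fx=3.7,fy=3.7,interpolation=cv2.INTER_CUBIC)[:590]
b=cv2.resize(T[155:285,285:395],(0,0),fx=4.5,fy=4.5,interpolation=cv2.INTER_CUBIC)
cv2.imwrite("pics/c1.png",a)
cv2.imwrite("pics/c2.png",b)
for n,I,(x0,y0,x1,y1) in(("scene",S,(240,200,400,360)),("top",T,(285,155,395,285))):
    h=cv2.cvtColor(I,cv2.COLOR_BGR2HSV)
    for nm,m in(("red",((h[...,0]<6)|(h[...,0]>174))&(h[...,1]>180)&(h[...,2]>90)),("blk",h[...,2]<40)):
        k=np.zeros(m.shape,np.uint8);k[y0:y1,x0:x1]=m[y0:y1,x0:x1]
        N,L,st,ce=cv2.connectedComponentsWithStats(k)
        for i in range(1,N):
            if st[i,4]>25:print(n,nm,st[i],ce[i].round(1))
E
```

```text
scene red [319 236  11   8  70] [324.5 239.5]
scene blk [255 250  27  24  43] [268.7 262. ]
scene blk [305 270  18  12  45] [312.6 275.8]
scene blk [284 277  52  29 398] [309.5 291.7]
top red [334 194   9   9  65] [338.3 198.1]
top blk [360 228  17  10  52] [366.5 233.1]
top blk [315 242  26  24 140] [330.3 253.6]
```

View pics/c1.png

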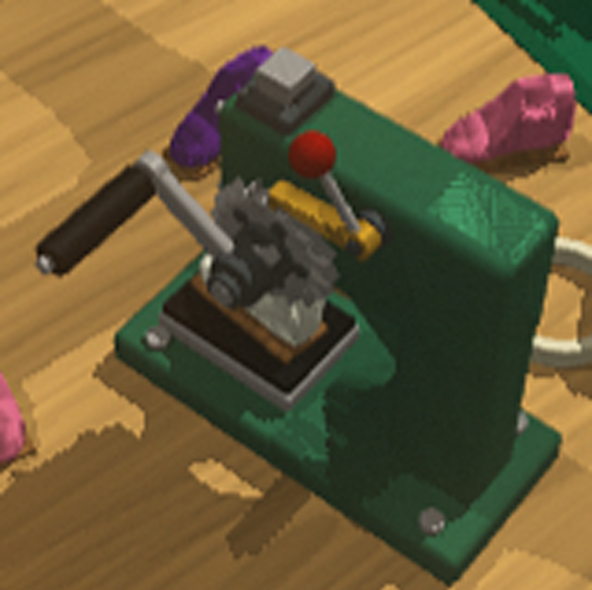

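View pics/c2.png

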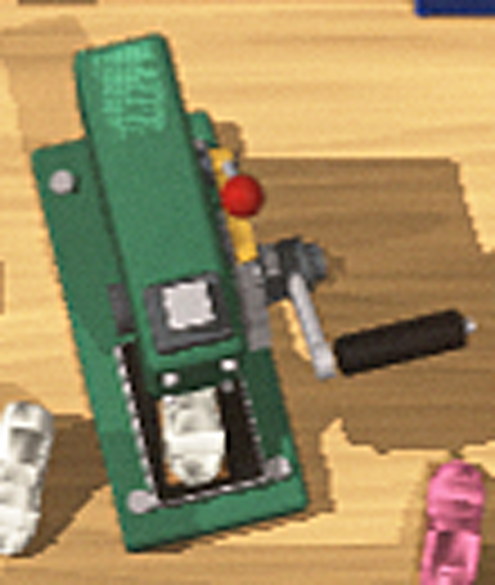

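```bash
python3 - <<'E'
from h import *
cs,ct=robot.get_calibration("scene"),robot.get_calibration("top")
s=lambda x,y:np.array([240.+(x+.5)/3.7-.5,200+(y+.5)/3.7-.5]); t=lambda x,y:np.array([285+(x+.5)/4.5-.5,155+(y+.5)/4.5-.5])
b,e=tri((cs,s(312,155)),(ct,t(242,195)));print("ball",b.round(4),e)
g1,e=tri((cs,s(50,256)),(ct,t(463,330)));print("g far",g1.round(4),e)
g2,e=tri((cs,s(143,178)),(ct,t(343,355)));print("g near",g2.round(4),e)
d=g2-g1;print("yaw grip",np.degrees(np.arctan2(-d[0],d[1])),np.linalg.norm(d),(g1+g2)/2)
fl,fr,rl=[onz(ct,t(*p),.03) for p in((128,550),(304,510),(33,152))]
print("base fl fr rl",fl,fr,rl)
d=rl-fl;print(np.degrees(np.arctan2(d[1],d[0])),np.linalg.norm(d));d=fl-fr;print(np.degrees(np.arctan2(-d[0],d[1])),np.linalg.norm(d))
# scene base corners
f,r,rr=[onz(cs,s(*p),.03) for p in((118,338),(452,565),(560,437))]
print(f,r,rr); d=r-f;print(np.degrees(np.arctan2(d[1],d[0])),np.linalg.norm(d))
E
```

```text
ball [ 0.6057 -0.0311  0.3047] [array([ 0., -0.]), array([0., 0.])]
g far [ 0.5355 -0.1626  0.2488] [array([-0.6,  0.1]), array([-0.4, -0.2])]
g near [ 0.5213 -0.0895  0.251 ] [array([-0.9,  0.1]), array([-0.6, -0.3])]
yaw grip 10.964511126685915 0.07455026877324393 [ 0.52841264 -0.12603677  0.24988814]
base fl fr rl [0.4303459  0.04116374 0.03      ] [ 0.45576766 -0.07859192  0.03      ] [0.71001523 0.10399519 0.03      ]
12.66202365988737 0.2866404057258548
11.984850256320893 0.12242419968501263
[ 0.46573718 -0.08091529  0.03      ] [ 0.73832023 -0.01770001  0.03      ] [0.71226044 0.10238243 0.03      ]
13.056767093326261 0.27981724670721997
```

```bash
cat >> h.py <<'E'
from scipy.spatial.transform import Rotation as R
YAW=np.radians(12.5);X=np.array([np.cos(YAW),np.sin(YAW),0]);Y=np.array([-np.sin(YAW),np.cos(YAW),0]);Z=np.array([0,0,1.])
BALL=np.array([.6057,-.0311,.3047]);PIV=BALL+.0344*X;PIV[2]=.255
SH=PIV-.062*X;SH[2]=.205
def rel(p):
    s=robot.read_state();r=R.from_rotvec(s["tool_rot"])
    yx=np.degrees(np.arctan2(*(r.as_matrix()[:2,1][::-1])))
    print("tcp",np.round(s["eef_pos"],4),"yaw of tool y",round(yx,2),"shift mm",(1000*r.inv().apply(np.array(p)-s["eef_pos"])).round(1))
E
python3 - <<'E'
from h import *
print(SH)
p=BALL-.055*X;p[2]=.345;rel(p)
E
```

```text
[ 0.57875423 -0.03707373  0.205     ]
tcp [ 0.1805 -0.6498  0.2103] yaw of tool y -74.48 shift mm [ 520.3 -485.5 -133.5]
```

Request:
drive_tool:
  plan:
    - [43,-40,-30,-0.12,-1]
    - [86,-80,-60,-0.26,-1]
    - [130,-121,-90,-0.4,-1]
    - [173,-162,-120,-0.54,-1]
    - [216,-202,-133,-0.68,-1]
    - [260,-243,-133,-0.82,-1]
    - [303,-283,-133,-0.96,-1]
    - [347,-324,-133,-1.1,-1]
    - [390,-364,-133,-1.24,-1]
    - [434,-405,-133,-1.38,-1]
    - [477,-445,-133,-1.518,-1]
    - [520,-485,-133,-1.518,-1]

```text
t: 1.6
eef_pos: [0.5524, -0.042, 0.3441]
tool_rot: [-1.965, -2.451, 0.001]
force: [0.7, -0.8, -0.5]
opening: -0.0002
gripper_force: 0.0
```

```bash
python3 - <<'E'
from h import *
s=robot.read_state();print(s["t"],s["opening"],s["joint_pos"],s["force"])
p=BALL-.055*X;p[2]=.312;rel(p)
cv2.imwrite("pics/w1.png",robot.grab_frame("wrist"));c=robot.get_calibration("wrist")
print(proj(c,BALL),c["T"])
E
```

```text
1.6 -0.00017471474849421612 [-2.58924233e-01 -5.36955893e-02  1.71006404e+00 -1.91002944e-04
  1.48561057e+00 -4.78017222e-01] [ 0.71277739 -0.84445738 -0.50724207]
tcp [ 0.5524 -0.042   0.3441] yaw of tool y 12.55 shift mm [-0.9 -0.6 32.1]
[396.78586082 266.24681217] [[ 0.9751029   0.21161391  0.06628641  0.53716194]
 [ 0.22174121 -0.93353664 -0.28167387  0.03570772]
 [ 0.00227469  0.28935944 -0.95721781  0.50595143]
 [ 0.          0.          0.          1.        ]]
```

View pics/w1.png

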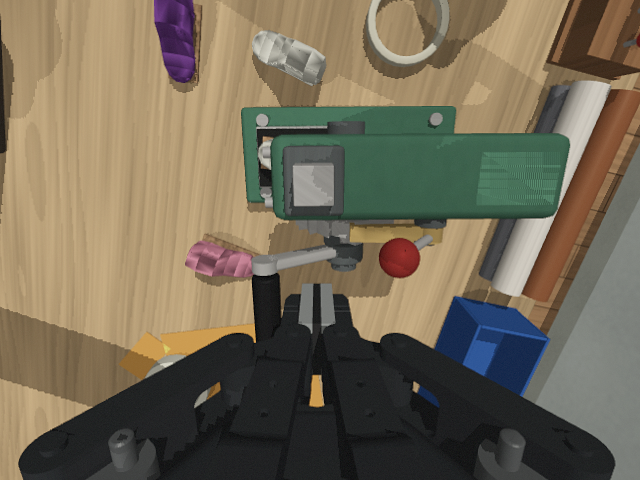

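```bash
python3 - <<'E'
from h import *
I=cv2.imread("pics/w1.png");h=cv2.cvtColor(I,cv2.COLOR_BGR2HSV)
k=(((h[...,0]<6)|(h[...,0]>174))&(h[...,1]>150)).astype(np.uint8);k[:220]=0;k[300:]=0;k[:,:360]=0;k[:,440:]=0
(c0,r)=cv2.minEnclosingCircle(np.argwhere(k)[:,::-1].astype(np.float32));print(c0,r)
cw,cs,ct=[robot.get_calibration(n) for n in("wrist","scene","top")]
print(onz(cw,np.array(c0),.3047))
print(tri((cw,np.array(c0)),(cs,np.array([324.4,241.9])),(ct,np.array([338.6,198.3]))))
# grip axis near arm & head edge yaw
for a,b,z in(((296,136),(556,134),.275),((285,214),(552,217),.275),((248,108),(455,108),.03)):
    d=onz(cw,np.array(b,float),z)-onz(cw,np.array(a,float),z);print(np.degrees(np.arctan2(d[1],d[0])))
print(onz(cw,np.array([267,300.]),.25),onz(cw,np.array([264,268.]),.25))
E
```

```text
(398.7724609375, 257.5340576171875) 20.28572654724121
[ 0.60521399 -0.02511678  0.3047    ]
(array([ 0.60568575, -0.02908005,  0.30124708]), [array([-2.3,  3.9]), array([0.3, 0.3]), array([-1.,  0.])])
13.324875984103985
12.142660741033092
12.857147674388775
[ 0.52667315 -0.10257065  0.25      ] [ 0.51908091 -0.07465691  0.25      ]
```

Request:
drive_tool:
  plan:
    - [1,0,16,0,-1]
    - [2,0,32,0,-1]
    - [2,12,32,0,-1]
    - [2,22,32,0,-1]
    - [2,30,32,0,-1]
    - [2,37,32,0,-1]
    - [2,44,32,0,-1]
    - [2,51,32,0,-1]
    - [2,58,32,0,-1]
    - [2,64,32,0,-1]
    - [2,68,32,0,-1]
    - [2,71,32,0,-1]

```text
t: 3.15
eef_pos: [0.621, -0.0266, 0.3125]
tool_rot: [-1.966, -2.45, 0.0]
force: [-0.0, 0.3, 1.3]
opening: -0.0
gripper_force: 0.0
```

```bash
python3 - <<'E'
from h import *
s=robot.read_state();print(s["t"],s["force"])
a=robot.grab_frame("wrist")[150:400,200:520];b=robot.grab_frame("scene")[180:330,240:400]
cv2.imwrite("pics/m1.png",np.hstack([cv2.resize(a,(480,375)),cv2.resize(b,(320,375))]))
E
```

```text
3.15 [-0.04434765  0.27320051  1.25623902]
```

View pics/m1.png

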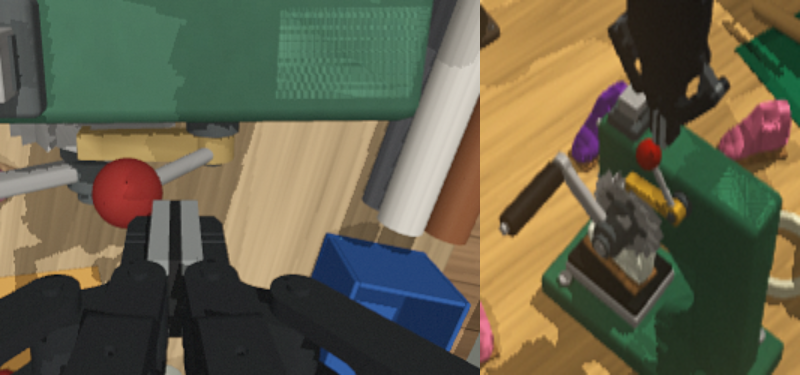

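```bash
python3 - <<'E'
from h import *
s=robot.read_state();t=np.array(s["eef_pos"]);cs,cw=robot.get_calibration("scene"),robot.get_calibration("wrist")
for nm,p in(("tip",t-.014*Z),("tcp",t),("ball",BALL)):
    a=proj(cs,p);b=proj(cw,p)
    print(nm,"scene crop",(a-[240,180])*[2,2.5]+[480,0],"wrist crop",(b-[200,150])*1.5)
a=robot.grab_frame("wrist")[220:350,250:370];b=robot.grab_frame("scene")[200:270,290:360]
cv2.imwrite("pics/m2.png",np.hstack([cv2.resize(a,(400,433)),cv2.resize(b,(400,433))]))
E
```

```text
tip scene crop [660.83475177 167.56805485] wrist crop [176.27313761 183.26977652]
tcp scene crop [661.31748789 155.91323468] wrist crop [176.39112641 199.02477443]
ball scene crop [647.99509731 153.88697051] wrist crop [132.86776051 192.73229501]
```

View pics/m2.png

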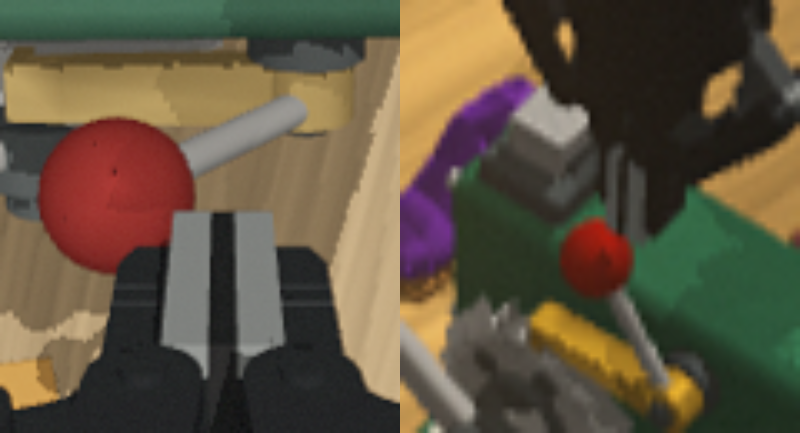

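```bash
python3 - <<'E'
from h import *
cs,cw=robot.get_calibration("scene"),robot.get_calibration("wrist")
print(tri((cs,np.array([329.6,239.])),(cw,np.array([316.9,283.6]))))
print(onz(cs,np.array([329.6,239.]),.3125), onz(cw,np.array([316.9,283.6]),.3125), onz(cw,np.array([316.9,283.6]),.2985))
E
```

```text
(array([ 0.61853585, -0.02553878,  0.31880764]), [array([0.8, 0.3]), array([-3. ,  1.5])])
[ 0.61263095 -0.02246504  0.3125    ] [ 0.62048964 -0.02726631  0.3125    ] [ 0.62191829 -0.03362332  0.2985    ]
```

Request:
drive_tool:
  plan:
    - [0,0,-18,0,-1]
    - [0,-10,-30,0,-1]
    - [0,-40,-30,0,-1]
    - [0,-70,-20,0,-1]
    - [0,-70,4,0,-1]
    - [0,-70,15,0,-1]
    - [0,-58,15,0,-1]
    - [0,-48,15,0,-1]
    - [0,-41,15,0,-1]
    - [0,-34,15,0,-1]
    - [0,-28,15,0,-1]
    - [0,-22,15,0,-1]

```text
t: 4.85
eef_pos: [0.5997, -0.0313, 0.2975]
tool_rot: [-1.966, -2.45, 0.0]
force: [0.6, -0.7, 0.2]
opening: -0.0002
gripper_force: 0.0
```

Request:
drive_tool:
  plan:
    - [0,6,0,0,-1]
    - [0,12,0,0,-1]
    - [0,17,0,0,-1]
    - [0,21,0,0,-1]
    - [0,24,0,0,-1]
    - [0,24,0,0,-1]

```text
t: 5.6
eef_pos: [0.6228, -0.0262, 0.2975]
tool_rot: [-1.966, -2.45, 0.0]
force: [0.4, -0.2, -0.2]
opening: 0.0002
gripper_force: 0.0
```

```bash
cat >> h.py <<'E'
def red(n,box):
    I=robot.grab_frame(n);h=cv2.cvtColor(I,cv2.COLOR_BGR2HSV);x0,y0,x1,y1=box
    k=(((h[...,0]<6)|(h[...,0]>174))&(h[...,1]>150)&(h[...,2]>70))[y0:y1,x0:x1]
    q=np.argwhere(k)[:,::-1]+[x0,y0];return (q.mean(0).round(1),len(q)) if len(q) else None
E
python3 - <<'E'
from h import *
s=robot.read_state();print(s["t"],s["force"],s["eef_pos"])
print(red("scene",(300,220,370,290)),red("wrist",(200,150,520,330)))
cs=robot.get_calibration("scene")
print(proj(cs,BALL),proj(cs,BALL+.0688*X))
E
```

```text
5.6 [ 0.42996938 -0.23295367 -0.15738298] [ 0.62284738 -0.02616655  0.29747845]
(array([322.8, 241.4]), 80) (array([275.2, 288.4]), 1697)
[323.99754865 241.55478821] [351.5018587  258.06052664]
```

```bash
python3 - <<'E'
from h import *
a=robot.grab_frame("wrist")[200:360,240:400];b=robot.grab_frame("scene")[200:280,290:370]
cv2.imwrite("pics/m3.png",np.hstack([cv2.resize(a,(400,400)),cv2.resize(b,(400,400))]))
E
```

```text
(no output)
```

View pics/m3.png

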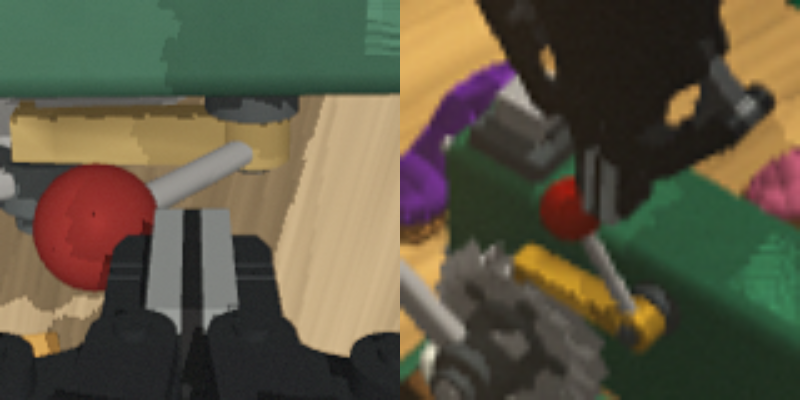

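```bash
python3 - <<'E'
from h import *
c=robot.get_calibration("wrist");s=robot.read_state();r=R.from_rotvec(s["tool_rot"]);t=np.array(s["eef_pos"])
print("f",c["mtx"][0,0],c["k1"])
c1=dict(c);c1["T"]=c["T"].copy();c1["T"][:3,3]+=np.array([.5524,-.042,.3441])-t
I=robot.grab_frame("wrist");h=cv2.cvtColor(I,cv2.COLOR_BGR2HSV)
k=(((h[...,0]<6)|(h[...,0]>174))&(h[...,1]>150)).astype(np.uint8);k[:250]=0;k[330:]=0;k[:,:240]=0;k[:,320:]=0
q=np.argwhere(k)[:,::-1];C,rr=cv2.minEnclosingCircle(q.astype(np.float32));print(C,rr)
p,e=tri((c1,np.array([398.8,257.5])),(c,np.array(C)));print(p,e)
for cc,u,rad in((c1,np.array([398.8,257.5]),20.0),(c,np.array(C),rr)):
    o,v=ray(cc,u);d=c["mtx"][0,0]*.013/rad;print("size-depth",o+v/(v@cc["T"][:3,2])*d)
tf=r.inv().apply(p-t)*1000;print("ball in tool",tf)
print("tip ray at tool z 14,0,-5:",[ (1000*r.inv().apply(onz(c,np.array([316.8,284.]),t[2]-z)-t)).round(1) for z in(.014,0,-.005)])
E
```

```text
f 337.181453195818 -0.008377311403929418
(278.3631286621094, 290.4245910644531) 25.5137939453125
[ 0.60344166 -0.03179036  0.30399069] [array([0. , 0.1]), array([-0. , -0.1])]
size-depth [ 0.60458659 -0.03282378  0.30047068]
size-depth [ 0.60345875 -0.03219444  0.30331468]
ball in tool [ -1.2944699  -19.96253004  -6.43138957]
tip ray at tool z 14,0,-5: [array([-7.3, -0.4, 14. ]), array([-0.8, -0.4,  0. ]), array([ 1.5, -0.4, -5. ])]
```

Request:
drive_tool:
  plan:
    - [0,0,-20,0,-1]
    - [0,0,-40,0,-1]
    - [0,-35,-40,0,-1]
    - [0,-68,-30,0,-1]
    - [0,-68,0,0,-1]
    - [0,-68,18,0,-1]
    - [0,-56,20,0,-1]
    - [0,-46,20,0,-1]
    - [0,-39,20,0,-1]
    - [0,-32,20,0,-1]
    - [0,-25,20,0,-1]
    - [0,-18,20,0,-1]

```text
t: 7.35
eef_pos: [0.607, -0.0302, 0.28]
tool_rot: [1.964, 2.447, 0.004]
force: [-0.9, 0.2, -0.5]
opening: -0.0
gripper_force: 0.0
```

```bash
python3 - <<'E'
from h import *
s=robot.read_state();print(s["t"],s["force"],s["eef_pos"])
print(red("scene",(300,220,370,290)),red("wrist",(200,150,520,330)))
E
```

```text
7.35 [-0.87232646  0.21643671 -0.5265568 ] [ 0.60701774 -0.03015545  0.28000142]
(array([337.4, 245.3]), 111) (array([386.8, 312.5]), 1961)
```

Ball now moves with the fingers (scene 322.8→337.4). Continue past upright.

Request:
drive_tool:
  plan:
    - [0,6,0,0,-1]
    - [0,12,0,0,-1]
    - [0,18,0,0,-1]
    - [0,23,0,0,-1]
    - [0,26,0,0,-1]
    - [0,26,0,0,-1]

```text
t: 8.2
eef_pos: [0.6307, -0.0244, 0.2775]
tool_rot: [-1.966, -2.45, 0.0]
force: [0.2, 0.9, -0.4]
opening: 0.0001
gripper_force: 0.0
```

```bash
python3 - <<'E'
from h import *
s=robot.read_state();print(s["t"],s["force"],s["eef_pos"])
print(red("scene",(300,220,380,300)),red("wrist",(200,150,640,400)))
cs=robot.get_calibration("scene")
P=PIV+np.array([-.0018,-.001,0])
for a in(0,10,20,35,45): print(a,proj(cs,P+.06*np.sin(np.radians(a))*X+.06*np.cos(np.radians(a))*Z))
E
```

```text
8.2 [ 0.19330162  0.86272108 -0.44888763] [ 0.6306893  -0.02444271  0.27747967]
(array([352.4, 257.6]), 115) (array([410.8, 308.4]), 2568)
0 [336.80831359 245.93697514]
10 [340.99592468 248.75585599]
20 [345.03415972 252.12032989]
35 [350.5011879 257.9341552]
45 [353.56491902 262.12303782]
```

```bash
python3 - <<'E'
from h import *
rel([.532,-.136,.37])
E
```

```text
tcp [ 0.6305 -0.0245  0.2775] yaw of tool y 12.49 shift mm [ -87.6 -120.3  -92.5]
```

Request:
drive_tool:
  plan:
    - [0,0,-45,0,-1]
    - [0,0,-92,0,-1]
    - [-29,-40,-92,0,0]
    - [-58,-80,-92,0,1]
    - [-87,-120,-92,0,1]
    - [-87,-120,-92,0,1]
    - [-87,-120,-92,0,1]
  squeeze: 25

```text
t: 9.18
eef_pos: [0.5322, -0.1353, 0.3698]
tool_rot: [1.967, 2.449, 0.001]
force: [0.2, -0.6, -0.5]
opening: 0.0856
gripper_force: 0.0
```

```bash
python3 - <<'E'
from h import *
rel([.532,-.136,.25]);print(robot.read_state()["opening"])
cv2.imwrite("pics/w2.png",robot.grab_frame("wrist"));c=robot.get_calibration("wrist")
for p in([.530,-.126,.25],):
    print(proj(c,p),proj(c,np.array(p)+.039*Y),proj(c,np.array(p)-.039*Y))
print(red("scene",(300,220,380,300)))
E
```

```text
tcp [ 0.5322 -0.1353  0.3698] yaw of tool y 12.46 shift mm [ -0.6  -0.5 119.8]
0.0855633482359595
[316.50412091 213.55440711] [316.52552749 167.22047052] [316.48430052 256.36421084]
(array([352.8, 256.6]), 90)
```

View pics/w2.png

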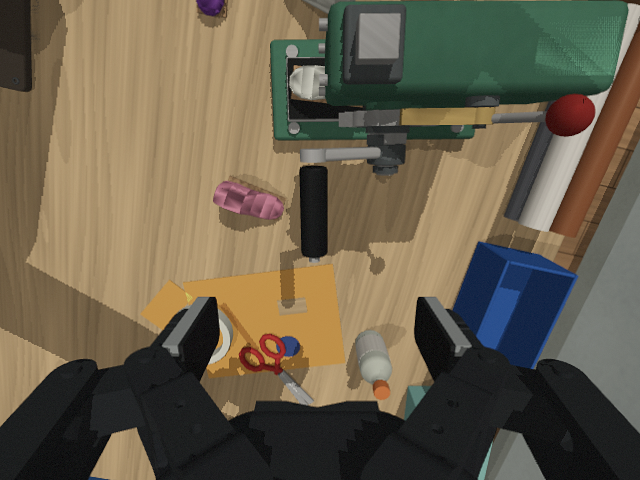

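Request:
drive_tool:
  plan:
    - [0,-2,40,0,1]
    - [0,-2,80,0,1]
    - [0,-2,115,0,0.6]
    - [0,-2,135,0,0.3]
    - [0,-2,150,0,0.2]
    - [0,-2,158,0,0.2]
    - [0,-2,158,0,0.2]
  squeeze: 25

```text
t: 10.15
eef_pos: [0.5305, -0.1359, 0.2118]
tool_rot: [1.966, 2.45, 0.0]
force: [0.1, 0.4, 0.1]
opening: 0.051
gripper_force: 0.0
```

```bash
python3 - <<'E'
from h import *
s=robot.read_state();print(s["force"],s["torque"])
a=robot.grab_frame("wrist");b=robot.grab_frame("scene")[180:330,190:350]
cv2.imwrite("pics/m4.png",np.hstack([cv2.resize(a,(400,300)),cv2.resize(b,(400,300))]))
E
```

```text
[0.09509509 0.41161354 0.13915825] [ 0.01705928  0.02571311 -0.01203199]
```

View pics/m4.png

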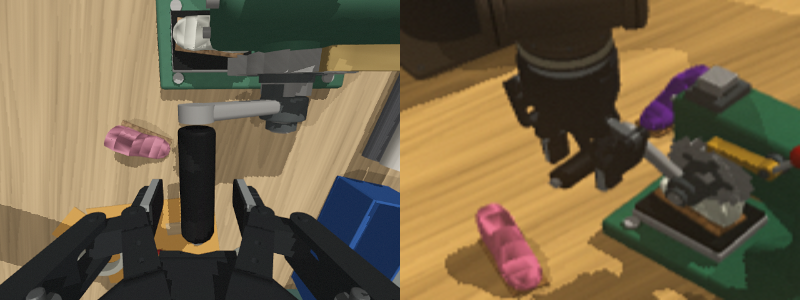

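Request:
drive_tool:
  plan:
    - [0,0,0,0,-0.3]
    - [0,0,0,0,-0.6]
    - [0,0,0,0,-0.8]
    - [0,0,0,0,-0.8]
  squeeze: 25

```text
t: 10.75
eef_pos: [0.53, -0.1362, 0.2119]
tool_rot: [1.966, 2.45, -0.002]
force: [-3.4, -2.1, 1.9]
opening: 0.0233
gripper_force: 25.2
```

```bash
python3 - <<'E'
from h import *
s=robot.read_state();print(s["t"],s["force"],s["torque"],s["opening"],s["gripper_force"])
w=robot.grab_frame("wrist");c=robot.get_calibration("wrist")
g=np.array([.530,-.126,.25]);sh=np.array([.5776,-.0365,.205])
d=g-sh;print("x,y,z rel",d@X,d@Y,d[2],"ang",np.degrees(np.arctan2(d[2],d@X)))
rel(s["eef_pos"])
E
```

```text
10.75 [-3.39346015 -2.09494174  1.9141643 ] [-0.21151871  0.54963823  0.10085365] 0.023347940168384592 25.244864523410797
x,y,z rel -0.06584303538636901 -0.07707596701378035 0.04500000000000001 ang 145.6495967117643
tcp [ 0.5299 -0.1362  0.2119] yaw of tool y 12.5 shift mm [-0.   0.  -0.1]
```

```bash
cat >> h.py <<'E'
def arc(a0,phis,off=(0,0)):
    for p in phis:
        print(p,[round(80*(np.cos(a0+p)-np.cos(a0))+off[0],1),round(-80*(np.sin(a0+p)-np.sin(a0))+off[1],1)])
def tf(a):
    s=robot.read_state();F=np.array(s["force"]);fx=F@X;fz=F[2]
    print("t",round(s["t"],2),"tang(fwd+) %.2f radial %.2f"%(-np.sin(a)*fx+np.cos(a)*fz,np.cos(a)*fx+np.sin(a)*fz),"Y %.2f"%(F@Y),"grip",s["gripper_force"],s["opening"])
E
python3 - <<'E'
from h import *
tf(2.542);arc(2.542,[.02,.04,.06,.08,.1,.12,.14,.16,.18,.2,.22,.24,.26,.28,.3,.32,.34,.36,.38,.40,.42])
E
```

```text
t 10.8 tang(fwd+) 0.32 radial 5.46 Y -0.50 grip 25.27385115623474 0.023142430493536034
0.02 [np.float64(-0.9), np.float64(1.3)]
0.04 [np.float64(-1.8), np.float64(2.7)]
0.06 [np.float64(-2.6), np.float64(4.0)]
0.08 [np.float64(-3.4), np.float64(5.4)]
0.1 [np.float64(-4.2), np.float64(6.8)]
0.12 [np.float64(-4.9), np.float64(8.2)]
0.14 [np.float64(-5.7), np.float64(9.7)]
0.16 [np.float64(-6.3), np.float64(11.1)]
0.18 [np.float64(-7.0), np.float64(12.6)]
0.2 [np.float64(-7.7), np.float64(14.0)]
0.22 [np.float64(-8.3), np.float64(15.5)]
0.24 [np.float64(-8.8), np.float64(17.0)]
0.26 [np.float64(-9.4), np.float64(18.5)]
0.28 [np.float64(-9.9), np.float64(20.0)]
0.3 [np.float64(-10.4), np.float64(21.5)]
0.32 [np.float64(-10.8), np.float64(23.1)]
0.34 [np.float64(-11.3), np.float64(24.6)]
0.36 [np.float64(-11.7), np.float64(26.2)]
0.38 [np.float64(-12.0), np.float64(27.7)]
0.4 [np.float64(-12.4), np.float64(29.3)]
0.42 [np.float64(-12.7), np.float64(30.9)]
```

Request:
drive_tool:
  plan:
    - [-1.7,0,0.8,0,-0.8]
    - [-2.6,0,2.2,0,-0.8]
    - [-3.4,0,3.5,0,-0.8]
    - [-3.4,0,3.5,0,-0.8]

```text
t: 11.3
eef_pos: [0.5293, -0.1365, 0.2097]
tool_rot: [-1.961, -2.444, -0.002]
force: [-11.8, 6.8, 11.2]
opening: 0.023
gripper_force: 26.3
```

Request:
drive_tool:
  plan:
    - [1.7,-1.7,0,0,-0.8]
    - [3.4,-3.4,0,0,-0.8]
    - [3.4,-3.4,0,0,-0.8]

```text
t: 11.68
eef_pos: [0.5291, -0.1365, 0.2102]
tool_rot: [1.963, 2.445, 0.006]
force: [0.9, 0.6, 6.6]
opening: 0.0227
gripper_force: 25.5
```

```bash
python3 - <<'E'
from h import *
s=robot.read_state();print(s["eef_pos"],s["force"]);tf(2.60)
E
```

```text
[ 0.52913233 -0.13649855  0.21016062] [0.93513024 0.60755227 6.56104219]
t 11.68 tang(fwd+) -6.16 radial 2.49 Y 0.39 grip 25.4981929063797 0.022677929732123302
```

```bash
cat >> h.py <<'E'
def brass(I):
    h=cv2.cvtColor(I,cv2.COLOR_BGR2HSV)
    k=((h[...,0]>18)&(h[...,0]<30)&(h[...,1]>190)&(h[...,2]>80))[240:275,305:350]
    q=np.argwhere(k)[:,::-1]+[305,240]
    if len(q)<5: return len(q)
    m=q.mean(0);v=np.linalg.svd(q-m,full_matrices=False)[2][0];return len(q),m.round(2),round(np.degrees(np.arctan(v[1]/v[0])),1),q.min(0),q.max(0)
def pawl():
    print(brass(robot.grab_frame("scene")),red("scene",(300,220,380,300)))
E
python3 - <<'E'
from h import *
print(brass(cv2.imread("pics/scene0.png")));pawl();tf(2.60)
E
```

```text
(158, array([326.13, 257.41]), np.float64(27.3), array([313, 249]), array([342, 267]))
(155, array([326.08, 256.49]), np.float64(28.9), array([313, 248]), array([340, 266])) (array([352.7, 258.3]), 107)
t 11.78 tang(fwd+) -6.22 radial 2.32 Y -0.47 grip 25.517103374004364 0.02301285605987317
```

Request:
drive_tool:
  plan:
    - [0,-0.8,0.7,0,-0.8]
    - [0,-1.2,1.2,0,-0.8]
    - [0,-1.2,1.2,0,-0.8]

```text
t: 12.15
eef_pos: [0.5287, -0.1366, 0.2094]
tool_rot: [1.963, 2.444, 0.009]
force: [2.6, 2.0, 7.1]
opening: 0.0231
gripper_force: 25.6
```

```bash
python3 - <<'E'
from h import *
s=robot.read_state();print(s["eef_pos"]);tf(2.60);pawl()
E
```

```text
[ 0.52874843 -0.13659428  0.20936438]
t 12.15 tang(fwd+) -7.62 radial 1.10 Y 1.39 grip 25.61357170343399 0.02310457053872011
(177, array([327.5 , 254.95]), np.float64(37.3), array([314, 244]), array([342, 265])) (array([356.6, 264.2]), 109)
```

```bash
python3 - <<'E'
from h import *
for _ in range(3): pawl()
tf(2.60)
E
```

```text
(176, array([327.52, 254.94]), np.float64(37.1), array([314, 244]), array([342, 265])) (array([356.5, 264.1]), 106)
(175, array([327.57, 255.02]), np.float64(37.0), array([314, 244]), array([342, 265])) (array([356.5, 264.2]), 107)
(180, array([327.53, 254.99]), np.float64(37.6), array([315, 244]), array([342, 266])) (array([356.6, 264.2]), 108)
t 12.55 tang(fwd+) -7.85 radial 1.25 Y 1.78 grip 25.6137353181839 0.022930057415429417
```

```bash
python3 - <<'E'
import numpy as np
a=2.577
for c in range(5):
    print([[0,round(80*(np.cos(a-.03*i)-np.cos(a)),1),round(-80*(np.sin(a-.03*i)-np.sin(a)),1),0,-.8] for i in range(1,13)]);a-=.36
E
```

```text
[[0, np.float64(1.3), np.float64(-2.0), 0, -0.8], [0, np.float64(2.7), np.float64(-4.0), 0, -0.8], [0, np.float64(4.1), np.float64(-5.9), 0, -0.8], [0, np.float64(5.6), np.float64(-7.8), 0, -0.8], [0, np.float64(7.2), np.float64(-9.6), 0, -0.8], [0, np.float64(8.8), np.float64(-11.4), 0, -0.8], [0, np.float64(10.4), np.float64(-13.1), 0, -0.8], [0, np.float64(12.1), np.float64(-14.8), 0, -0.8], [0, np.float64(13.9), np.float64(-16.5), 0, -0.8], [0, np.float64(15.7), np.float64(-18.1), 0, -0.8], [0, np.float64(17.5), np.float64(-19.6), 0, -0.8], [0, np.float64(19.4), np.float64(-21.1), 0, -0.8]]
[[0, np.float64(1.9), np.float64(-1.4), 0, -0.8], [0, np.float64(3.9), np.float64(-2.8), 0, -0.8], [0, np.float64(5.9), np.float64(-4.1), 0, -0.8], [0, np.float64(8.0), np.float64(-5.3), 0, -0.8], [0, np.float64(10.1), np.float64(-6.5), 0, -0.8], [0, np.float64(12.2), np.float64(-7.6), 0, -0.8], [0, np.float64(14.4), np.float64(-8.6), 0, -0.8], [0, np.float64(16.6), np.float64(-9.6), 0, -0.8], [0, np.float64(18.8), np.float64(-10.5), 0, -0.8], [0, np.float64(21.0), np.float64(-11.4), 0, -0.8],
[... 1174 characters left out ...]
), 0, -0.8], [0, np.float64(25.5), np.float64(6.2), 0, -0.8], [0, np.float64(27.7), np.float64(7.2), 0, -0.8]]
[[0, np.float64(2.2), np.float64(1.0), 0, -0.8], [0, np.float64(4.3), np.float64(2.1), 0, -0.8], [0, np.float64(6.4), np.float64(3.3), 0, -0.8], [0, np.float64(8.4), np.float64(4.5), 0, -0.8], [0, np.float64(10.5), np.float64(5.8), 0, -0.8], [0, np.float64(12.5), np.float64(7.2), 0, -0.8], [0, np.float64(14.4), np.float64(8.6), 0, -0.8], [0, np.float64(16.3), np.float64(10.1), 0, -0.8], [0, np.float64(18.1), np.float64(11.6), 0, -0.8], [0, np.float64(20.0), np.float64(13.2), 0, -0.8], [0, np.float64(21.7), np.float64(14.8), 0, -0.8], [0, np.float64(23.4), np.float64(16.5), 0, -0.8]]
```

Request:
drive_tool:
  plan:
    - [0,1.3,-2.0,0,-0.8]
    - [0,2.7,-4.0,0,-0.8]
    - [0,4.1,-5.9,0,-0.8]
    - [0,5.6,-7.8,0,-0.8]
    - [0,7.2,-9.6,0,-0.8]
    - [0,8.8,-11.4,0,-0.8]
    - [0,10.4,-13.1,0,-0.8]
    - [0,12.1,-14.8,0,-0.8]
    - [0,13.9,-16.5,0,-0.8]
    - [0,15.7,-18.1,0,-0.8]
    - [0,17.5,-19.6,0,-0.8]
    - [0,19.4,-21.1,0,-0.8]

```text
t: 14.05
eef_pos: [0.5443, -0.133, 0.2293]
tool_rot: [-1.966, -2.45, 0.003]
force: [-4.8, -2.3, 7.4]
opening: 0.023
gripper_force: 25.8
```

```bash
python3 - <<'E'
from h import *
print(robot.read_state()["eef_pos"]);tf(2.217);pawl()
E
```

```text
[ 0.54425328 -0.13302642  0.22931923]
t 14.05 tang(fwd+) -0.35 radial 9.02 Y -1.18 grip 25.83569347858429 0.023004385197274612
(185, array([327.08, 254.88]), np.float64(36.1), array([314, 244]), array([342, 265])) (array([356.6, 264.2]), 107)
```

Request:
drive_tool:
  plan:
    - [0,0.9,-2.4,0,-0.8]
    - [0,2.4,-4.8,0,-0.8]
    - [0,4.4,-6.1,0,-0.8]
    - [0,6.5,-7.3,0,-0.8]
    - [0,8.6,-8.5,0,-0.8]
    - [0,10.7,-9.6,0,-0.8]

```text
t: 14.9
eef_pos: [0.5553, -0.1304, 0.2381]
tool_rot: [1.966, 2.45, -0.0]
force: [-1.3, -2.7, 5.6]
opening: 0.0231
gripper_force: 25.5
```

```bash
python3 - <<'E'
from h import *
print(robot.read_state()["eef_pos"]);tf(2.037)
E
```

```text
[ 0.55533672 -0.13038714  0.23812826]
t 14.9 tang(fwd+) -0.88 radial 5.80 Y -2.36 grip 25.472663640975952 0.023129904926363125
```

```bash
cat >> h.py <<'E'
def plan(a,n,out,st=.03):
    for i in range(1,n+1):
        o=out*min(1,i/3);b=a-st*i
        print([0,float(round((80+o)*np.cos(b)-80*np.cos(a),1)),float(round(80*np.sin(a)-(80+o)*np.sin(b),1)),0,-.8],end=", ")
E
python3 -c "
from h import *
plan(2.12,12,1.6)"
```

```text
[0, 1.8, -1.7, 0, -0.8], [0, 3.7, -3.3, 0, -0.8], [0, 5.6, -4.9, 0, -0.8], [0, 7.8, -6.0, 0, -0.8], [0, 10.0, -6.9, 0, -0.8], [0, 12.3, -7.9, 0, -0.8], [0, 14.6, -8.7, 0, -0.8], [0, 16.9, -9.5, 0, -0.8], [0, 19.3, -10.2, 0, -0.8], [0, 21.6, -10.8, 0, -0.8], [0, 24.0, -11.4, 0, -0.8], [0, 26.4, -11.9, 0, -0.8],
```

Request:
drive_tool:
  plan:
    - [0,1.8,-1.7,0,-0.8]
    - [0,3.7,-3.3,0,-0.8]
    - [0,5.6,-4.9,0,-0.8]
    - [0,7.8,-6.0,0,-0.8]
    - [0,10.0,-6.9,0,-0.8]
    - [0,12.3,-7.9,0,-0.8]
    - [0,14.6,-8.7,0,-0.8]
    - [0,16.9,-9.5,0,-0.8]
    - [0,19.3,-10.2,0,-0.8]
    - [0,21.6,-10.8,0,-0.8]
    - [0,24.0,-11.4,0,-0.8]
    - [0,26.4,-11.9,0,-0.8]

```text
t: 16.4
eef_pos: [0.5809, -0.1244, 0.2491]
tool_rot: [-1.966, -2.449, 0.0]
force: [2.2, -2.1, -4.5]
opening: 0.0233
gripper_force: 24.8
```

```bash
python3 - <<'E'
from h import *
print(robot.read_state()["eef_pos"]);tf(1.76);plan(1.77,12,0)
E
```

```text
[ 0.5808655  -0.12436625  0.24907361]
t 16.4 tang(fwd+) -0.78 radial -4.76 Y -2.47 grip 24.754493236541748 0.02334511207141153
[0, 2.4, -0.4, 0, -0.8], [0, 4.7, -0.8, 0, -0.8], [0, 7.1, -1.1, 0, -0.8], [0, 9.5, -1.3, 0, -0.8], [0, 11.9, -1.5, 0, -0.8], [0, 14.3, -1.6, 0, -0.8], [0, 16.7, -1.6, 0, -0.8], [0, 19.1, -1.5, 0, -0.8], [0, 21.5, -1.4, 0, -0.8], [0, 23.9, -1.2, 0, -0.8], [0, 26.3, -0.9, 0, -0.8], [0, 28.6, -0.6, 0, -0.8],
```

```bash
python3 -c "
from h import *
plan(1.78,12,-1.3)"
```

```text
[0, 2.4, -0.0, 0, -0.8], [0, 4.9, 0.0, 0, -0.8], [0, 7.3, 0.1, 0, -0.8], [0, 9.6, -0.1, 0, -0.8], [0, 12.0, -0.3, 0, -0.8], [0, 14.3, -0.4, 0, -0.8], [0, 16.7, -0.4, 0, -0.8], [0, 19.0, -0.4, 0, -0.8], [0, 21.4, -0.3, 0, -0.8], [0, 23.8, -0.1, 0, -0.8], [0, 26.1, 0.1, 0, -0.8], [0, 28.4, 0.4, 0, -0.8],
```

Request:
drive_tool:
  plan:
    - [0,2.4,0,0,-0.8]
    - [0,4.9,0,0,-0.8]
    - [0,7.3,0.1,0,-0.8]
    - [0,9.6,-0.1,0,-0.8]
    - [0,12.0,-0.3,0,-0.8]
    - [0,14.3,-0.4,0,-0.8]
    - [0,16.7,-0.4,0,-0.8]
    - [0,19.0,-0.4,0,-0.8]
    - [0,21.4,-0.3,0,-0.8]
    - [0,23.8,-0.1,0,-0.8]
    - [0,26.1,0.1,0,-0.8]
    - [0,28.4,0.4,0,-0.8]

```text
t: 17.9
eef_pos: [0.6089, -0.1181, 0.2492]
tool_rot: [1.966, 2.45, 0.001]
force: [3.1, 2.5, 2.4]
opening: 0.0229
gripper_force: 25.3
```

```bash
cat >> h.py <<'E'
def th():
    p=(np.array(robot.read_state()["eef_pos"])-[.5287,-.1366,0])*1000;v=np.array([p@X-70.2,p[2]-170.3]);a=np.arctan2(v[1],v[0])
    print("theta",round(a,3),"r",np.hypot(*v).round(2));tf(a);return a
E
python3 - <<'E'
from h import *
a=th();plan(a,12,0)
E
```

```text
theta 1.418 r 79.86
t 17.9 tang(fwd+) -3.16 radial 2.96 Y 1.78 grip 25.314767360687256 0.022930353906648094
[0, 2.4, 0.4, 0, -0.8], [0, 4.7, 0.9, 0, -0.8], [0, 7.1, 1.4, 0, -0.8], [0, 9.4, 2.0, 0, -0.8], [0, 11.7, 2.7, 0, -0.8], [0, 14.0, 3.5, 0, -0.8], [0, 16.2, 4.3, 0, -0.8], [0, 18.4, 5.2, 0, -0.8], [0, 20.6, 6.1, 0, -0.8], [0, 22.8, 7.1, 0, -0.8], [0, 25.0, 8.2, 0, -0.8], [0, 27.1, 9.4, 0, -0.8],
```

Request:
drive_tool:
  plan:
    - [0,2.4,0.1,0,-0.8]
    - [0,4.8,0.4,0,-0.8]
    - [0,7.2,0.9,0,-0.8]
    - [0,9.5,1.5,0,-0.8]
    - [0,11.8,2.2,0,-0.8]
    - [0,14.1,3.0,0,-0.8]
    - [0,16.4,3.8,0,-0.8]
    - [0,18.6,4.7,0,-0.8]
    - [0,20.8,5.6,0,-0.8]
    - [0,23.0,6.6,0,-0.8]
    - [0,25.2,7.7,0,-0.8]
    - [0,27.3,8.9,0,-0.8]

```text
t: 19.4
eef_pos: [0.6353, -0.1121, 0.2397]
tool_rot: [-1.966, -2.449, -0.0]
force: [2.2, 4.6, 1.0]
opening: 0.0231
gripper_force: 25.2
```

```bash
python3 - <<'E'
from h import *
a=th();plan(a,12,0);pawl()
E
```

```text
theta 1.057 r 79.7
t 19.4 tang(fwd+) -2.19 radial 2.41 Y 3.99 grip 25.213591754436493 0.023091571049816108
[0, 2.1, 1.2, 0, -0.8], [0, 4.1, 2.5, 0, -0.8], [0, 6.1, 3.8, 0, -0.8], [0, 8.1, 5.2, 0, -0.8], [0, 10.0, 6.7, 0, -0.8], [0, 11.8, 8.2, 0, -0.8], [0, 13.7, 9.7, 0, -0.8], [0, 15.4, 11.3, 0, -0.8], [0, 17.2, 13.0, 0, -0.8], [0, 18.8, 14.7, 0, -0.8], [0, 20.5, 16.5, 0, -0.8], [0, 22.0, 18.3, 0, -0.8], (143, array([330.01, 256.8 ]), np.float64(37.6), array([320, 247]), array([342, 265])) (array([356.6, 264.4]), 109)
```

Request:
drive_tool:
  plan:
    - [0.3,2.2,1.0,0,-0.8]
    - [0.6,4.3,2.2,0,-0.8]
    - [0.8,6.3,3.5,0,-0.8]
    - [0.8,8.3,4.9,0,-0.8]
    - [0.8,10.2,6.4,0,-0.8]
    - [0.8,12.0,7.9,0,-0.8]

```text
t: 20.25
eef_pos: [0.6466, -0.1094, 0.2317]
tool_rot: [-1.966, -2.449, 0.002]
force: [0.4, 1.3, -2.1]
opening: 0.0233
gripper_force: 25.0
```

```bash
python3 - <<'E'
from h import *
a=th();plan(a,8,0,.02)
E
```

```text
theta 0.879 r 79.68
t 20.25 tang(fwd+) -1.89 radial -1.20 Y 1.21 grip 24.97286707162857 0.02332797259551882
[0, 1.2, 1.0, 0, -0.8], [0, 2.4, 2.1, 0, -0.8], [0, 3.6, 3.2, 0, -0.8], [0, 4.8, 4.3, 0, -0.8], [0, 5.9, 5.4, 0, -0.8], [0, 7.0, 6.6, 0, -0.8], [0, 8.1, 7.7, 0, -0.8], [0, 9.2, 8.9, 0, -0.8],
```

Request:
drive_tool:
  plan:
    - [0,1.2,1.0,0,-0.8]
    - [0,2.4,2.1,0,-0.8]
    - [0,3.6,3.2,0,-0.8]
    - [0,3.6,3.2,0,-0.8]

```text
t: 20.75
eef_pos: [0.6499, -0.1086, 0.2288]
tool_rot: [-1.966, -2.449, 0.002]
force: [-1.5, 1.1, -2.7]
opening: 0.0234
gripper_force: 25.0
```

```bash
python3 - <<'E'
from h import *
a=th()
E
```

```text
theta 0.824 r 79.72
t 20.75 tang(fwd+) -0.92 radial -2.77 Y 1.44 grip 25.001194775104523 0.023375552988777543
```

Request:
drive_tool:
  plan:
    - [0,1.1,1.2,0,-0.8]
    - [0,2.2,2.4,0,-0.8]
    - [0,3.3,3.6,0,-0.8]
    - [0,3.3,3.6,0,-0.8]

```text
t: 21.25
eef_pos: [0.6536, -0.1078, 0.2251]
tool_rot: [-1.967, -2.45, 0.0]
force: [-2.5, -0.1, -2.4]
opening: 0.0229
gripper_force: 25.0
```

```bash
python3 - <<'E'
from h import *
a=th();plan(a,5,0,.02)
E
```

```text
theta 0.758 r 79.78
t 21.25 tang(fwd+) -0.06 radial -3.44 Y 0.48 grip 24.98234510421753 0.022866517189436077
[0, 1.1, 1.2, 0, -0.8], [0, 2.2, 2.4, 0, -0.8], [0, 3.2, 3.6, 0, -0.8], [0, 4.2, 4.8, 0, -0.8], [0, 5.2, 6.1, 0, -0.8],
```

Request:
drive_tool:
  plan:
    - [0,0.6,1.7,0,-0.8]
    - [0,1.6,3.0,0,-0.8]
    - [0,2.6,4.2,0,-0.8]
    - [0,3.6,5.4,0,-0.8]
    - [0,3.6,5.4,0,-0.8]

```text
t: 21.88
eef_pos: [0.6576, -0.1068, 0.2202]
tool_rot: [1.966, 2.449, 0.001]
force: [0.2, 0.7, -1.4]
opening: 0.023
gripper_force: 25.1
```

```bash
python3 - <<'E'
from h import *
a=th()
E
```

```text
theta 0.677 r 79.68
t 21.88 tang(fwd+) -1.33 radial -0.59 Y 0.65 grip 25.090599954128265 0.02295345481101056
```

```bash
python3 - <<'E'
from h import *
plan(.68,10,0,.025)
c0=cv2.imread("pics/scene0.png")
w=robot.grab_frame("wrist");c=robot.get_calibration("wrist")
o=np.array([.583,.012,0])
for nm,p in (("headfront",o-.06*X+.285*Z),("ratchet",np.array([.5776,-.0365,.205]))):print(nm,proj(c,p),proj(robot.get_calibration("top"),p))
E
```

```text
[0, 1.2, 1.6, 0, -0.8], [0, 2.4, 3.2, 0, -0.8], [0, 3.6, 4.8, 0, -0.8], [0, 4.7, 6.5, 0, -0.8], [0, 5.8, 8.1, 0, -0.8], [0, 6.8, 9.9, 0, -0.8], [0, 7.8, 11.6, 0, -0.8], [0, 8.8, 13.4, 0, -0.8], [0, 9.7, 15.1, 0, -0.8], [0, 10.5, 17.0, 0, -0.8], headfront [-144.27169646 -123.57372998] [327.3866964  230.05361468]
ratchet [190.12908521 109.85139658] [339.45664561 216.70158132]
```

Request:
drive_tool:
  plan:
    - [0,1.2,1.6,0,-0.8]
    - [0,2.4,3.2,0,-0.8]
    - [0,3.6,4.8,0,-0.8]
    - [0,3.6,4.8,0,-0.8]

```text
t: 22.42
eef_pos: [0.6611, -0.1061, 0.2152]
tool_rot: [1.966, 2.449, 0.001]
force: [0.8, 1.0, -1.2]
opening: 0.0229
gripper_force: 25.2
```

```bash
python3 - <<'E'
from h import *
a=th()
T0=cv2.imread("pics/top0.png");T=robot.grab_frame("top")
cv2.imwrite("pics/topn.png",T)
for I in(T0,T):
    g=cv2.cvtColor(I,cv2.COLOR_BGR2HSV)
    k=((g[...,1]<50)&(g[...,2]>140))[205:240,310:345];q=np.argwhere(k)[:,::-1]+[310,205];print(len(q),q.mean(0),q.min(0),q.max(0))
    print(I[212:234:3,316:340:3].mean(2).round().astype(int))
E
```

```text
theta 0.6 r 79.56
t 22.43 tang(fwd+) -1.57 radial 0.16 Y 0.77 grip 25.17943024635315 0.022888151910953627
117 [325.86324786 224.39316239] [310 214] [342 239]
[[100  97  95  94  94  94  54  82]
 [100  95  93  94  83  81  67  89]
 [ 89  76  65 221 207  45  53  77]
 [ 92  94 213 195 195 138  63  54]
 [ 97  98 150 202 197 178  59  49]
 [ 93  95 131 223  94  64  58  51]
 [ 75  75  93 100  94  60  53  86]
 [ 59  93  48 103  88  87  80  55]]
75 [323.04       221.77333333] [310 215] [330 238]
[[ 91  86  86  78  82  77  79  81]
 [ 84  85  83  68 160  59  84  88]
 [ 86  75 186 177 174  78  82  85]
 [ 87  88 176 180  72  86  84  81]
 [ 86  88 176 185  75  85  82  82]
 [ 89  96 108  72  88  87  86  81]
 [ 75  75  90  74  82  81  81  82]
 [ 63  82  39  84  84  84  83  79]]
```

Request:
drive_tool:
  plan:
    - [0,1.1,1.7,0,-0.8]
    - [0,2.1,3.4,0,-0.8]
    - [0,3.1,5.1,0,-0.8]
    - [0,4.0,6.9,0,-0.8]
    - [0,4.0,6.9,0,-0.8]

```text
t: 23.1
eef_pos: [0.6651, -0.1052, 0.2084]
tool_rot: [1.966, 2.449, 0.001]
force: [2.3, 0.1, -0.2]
opening: 0.0228
gripper_force: 25.2
```

```bash
python3 - <<'E'
from h import *
a=th();plan(a,5,0,.025)
E
```

```text
theta 0.5 r 79.44
t 23.1 tang(fwd+) -1.25 radial 1.87 Y -0.36 grip 25.225813686847687 0.022785550106308266
[0, 0.9, 1.8, 0, -0.8], [0, 1.8, 3.6, 0, -0.8], [0, 2.7, 5.4, 0, -0.8], [0, 3.5, 7.2, 0, -0.8], [0, 4.2, 9.1, 0, -0.8],
```

Request:
drive_tool:
  plan:
    - [0,0,0,0,-0.5]
    - [0,0,0,0,0]
    - [0,0,0,0,0.4]
    - [0,0,0,0,0.5]
    - [0,0,-15,0,0.6]
    - [0,0,-45,0,0.6]
    - [0,0,-85,0,0.6]
    - [-40,0,-120,0,0.6]
    - [-90,-10,-130,0,0.6]
    - [-140,-20,-130,0,0.6]
    - [-190,-30,-130,0,0.6]
    - [-240,-40,-130,0,0.6]

```text
t: 24.6
eef_pos: [0.6773, -0.3498, 0.34]
tool_rot: [1.966, 2.449, 0.0]
force: [0.7, 0.4, -0.5]
opening: 0.0683
gripper_force: 0.0
```

```bash
python3 - <<'E'
from h import *
s=robot.read_state();print(s["t"],s["eef_pos"],s["force"]);pawl()
def blk(I,n,b):
    g=cv2.cvtColor(I,cv2.COLOR_BGR2HSV);x0,y0,x1,y1=b
    k=((g[...,1]<50)&(g[...,2]>140)).astype(np.uint8)[y0:y1,x0:x1]
    N,L,st,ce=cv2.connectedComponentsWithStats(k)
    for i in range(1,N):
        if st[i,4]>12: print(n,st[i]+[x0,y0,0,0,0],(ce[i]+[x0,y0]).round(1))
for n,b in(("scene",(290,190,345,300)),("top",(300,195,360,275))):
    I=robot.grab_frame(n);cv2.imwrite(f"pics/{n}_e.png",I);blk(cv2.imread(f"pics/{n}0.png"),n+"0",b);blk(I,n,b)
c=robot.get_calibration("scene");p=np.array([.54,.01,.29]);print(proj(c,p),proj(c,p+.0252*Z))
E
```

```text
24.6 [ 0.67728688 -0.34983687  0.33995353] [ 0.65184917  0.37285628 -0.48050917]
(193, array([327.5 , 255.39]), np.float64(37.6), array([314, 244]), array([342, 268])) (array([356.5, 264.5]), 114)
scene0 [310 213  14  10  81] [316.8 217.8]
scene0 [290 252  13  16  42] [295.8 259.5]
scene [310 204  15  11  88] [317.  209.2]
scene [294 268   4   7  15] [295.5 270.5]
scene [325 274  11   6  33] [331.1 275.8]
top0 [349 216  10  23  83] [353.8 227.4]
top0 [321 217  12  11  93] [326.2 222.3]
top0 [321 241  14  22 227] [327.6 251.3]
top0 [313 264   7   5  24] [316.  265.8]
top [344 195   4   5  13] [345.7 196.8]
top [321 215  12  11  99] [326.3 220.2]
top [321 241  14  22 223] [327.5 251.7]
top [343 256   7   6  18] [346.2 258.6]
top [313 261   8   8  35] [316.3 265.5]
[319.33014221 219.67755049] [319.5378766  211.24482992]
```

```bash
python3 -c "
from bench import robot
print(robot.close_job())"
```

```text
the job is handed in; nothing more can be done
None
```

The press is released and the job is handed in at about 25 s of the 51 s: the ball lever is over, the pawl is out, and the ram rose about 25 mm, its full travel. I never let go of the crank while winding back, crank effort at my readings peaked at about 8 N, and the last is still on its bed. The first two pushes at the ball missed because the closed fingertips sat higher than stated. I also briefly moved the tool along the wrong axis at the grip, which caused no visible harm.

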